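Sieve the reclaimed pack hardware

TASK

Sort the brass hardware from a stripped battery pack: squeeze the two snap tabs on the hardware bin's cover to release it and lay it, tabs up, on the rubber pad. Then hold the hand sieve over the open bin and shake it, without tipping it over, until all six small bushes have fallen through into the bin and only the two large nuts and the terminal block stay in the sieve. Set the sieve with them gently back on the bench where it stood; leave the cells and the wooden fixture alone.

Things in the scene. Friction and masses are not known exactly. Their poses are not given: they have to be found in the camera images.
- bin: Black open plastic hardware bin, fixed, outer 158 (x) x 178 (y) x 60 mm high, walls 4 mm. Origin: centre of its underside. Its cover is clipped on at the start. Inside each wall across y a catch ledge, 60 mm long, stands 7 mm proud, its underside 8 mm below the rim.
- cover: Grey clip-on cover, 168 (x) x 188 (y) mm, 0.2 kg: a 4 mm plate with a skirt 16 mm down around the bin's rim (2 mm play). Origin: centre of the plate's underside, at first on the rim, axes as the bin's; on a flat surface it stands on the skirt, origin 16 mm up. Two snap tabs on top, each with a bolt that reaches 5 mm under a bin ledge: unsqueezed they hold the cover down.
- cover_grip (a point): Point midway between the two tabs, 26 mm above the cover's origin, axes as the cover. The tabs are upright, black, ribbed, facing each other across the middle in y, each 34 mm wide (x), from 5 to 37 mm above the cover's origin; outer faces 54 mm apart at rest, 38 mm when squeezed to their stops.
- tab_left (a joint): Inward travel (m) of the tab on the cover's +y side: 0 latched, 0.008 at its stop; 0.006 or more frees its bolt. A spring pushes back with 8 N at first, 22 N at the stop: squeeze both tabs together with 30 N or more and keep squeezing while lifting.
- tab_right (a joint): The same for the tab on the cover's -y side.
- pad: Flat black rubber pad on the bench, fixed, 190 (x) x 210 (y) x 3 mm: the place to lay the cover. Origin: centre of its underside. It lies on one side of the bin, the sieve on the other.
- sieve: Aluminium hand sieve, 0.2 kg: open pan 94 (x) x 122 (y) x 38 mm high, walls 3 mm; flat bottom 3 mm thick with staggered 17 mm square holes in three rows along y, pitch 28 mm, webs 11 mm. Origin: centre of the underside; stands flat on the bench. Pieces lie on the webs and can fall through if it is jerked or tilted early. Handle on the -x side: see sieve_grip.
- sieve_grip (a point): Point on the handle's centre line, 85 mm from the sieve's origin towards -x and 42 mm up; axes as the sieve. Grip 16 mm wide (y), 20 mm deep, from x = -66 to -158 mm, rising outwards at 15 degrees. The pan droops unless gripped firmly (60 N). Sieve along y in quick strokes (some 40 mm in 0.2 s, beating friction): bushes slide over holes and drop; how many strokes it takes varies, so watch.
- bush0: Small brass spacer bush, a short cylinder of 14 mm diameter, 10 mm high, 11 g. One of six alike, standing in the sieve at the start; passes the holes upright or on its side. Origin: centre of one end face.
- bush1: Small brass spacer bush, a short cylinder of 14 mm diameter, 10 mm high, 11 g. One of six alike, standing in the sieve at the start; passes the holes upright or on its side. Origin: centre of one end face.
- bush2: Small brass spacer bush, a short cylinder of 14 mm diameter, 10 mm high, 11 g. One of six alike, standing in the sieve at the start; passes the holes upright or on its side. Origin: centre of one end face.
- bush3: Small brass spacer bush, a short cylinder of 14 mm diameter, 10 mm high, 11 g. One of six alike, standing in the sieve at the start; passes the holes upright or on its side. Origin: centre of one end face.
- bush4: Small brass spacer bush, a short cylinder of 14 mm diameter, 10 mm high, 11 g. One of six alike, standing in the sieve at the start; passes the holes upright or on its side. Origin: centre of one end face.
- bush5: Small brass spacer bush, a short cylinder of 14 mm diameter, 10 mm high, 11 g. One of six alike, standing in the sieve at the start; passes the holes upright or on its side. Origin: centre of one end face.
- nut0: Large brass hex nut, 24 mm across flats, 13 mm thick, 34 g; cannot pass the holes. Lies in the sieve at the start. Origin: centre of its underside.
- nut1: Large brass hex nut, 24 mm across flats, 13 mm thick, 34 g; cannot pass the holes. Lies in the sieve at the start. Origin: centre of its underside.
- block: Brass terminal block, 24 x 28 x 12 mm with a bored hole, 55 g; cannot pass the holes. Lies in the sieve at the start. Origin: centre of its underside.
- cell0: Grey round battery cell standing on the bench, 18 mm diameter, 65 mm high; bystander. Origin: centre of its foot.
- cell1: Grey round battery cell standing on the bench, 18 mm diameter, 65 mm high; bystander. Origin: centre of its foot.
- fixture: Wooden cell fixture, 85 x 110 x 22 mm, with three cells standing in it up to 70 mm high, fixed; bystander. Origin: centre of its underside.
Mind the look-alikes: they are no part of the job. Leave any blue or pink look-alike of the sieve alone.

How it is judged:
On the way, in this order (a step that is already met when the one before it is completed fails the run):
1. the cover lies flat on the rubber pad, tabs up, let go (horizontal distance between cover and pad below 0.05 m and z of cover in the frame of pad below 0.023 m and angle between cover's own z axis and vertical below 0.05 rad and contact force between the fingers and cover below 0.05 N), for 0.2 s.
2. the sieve is shaken in the hand over the bin (contact force between the fingers and sieve above 1 N and z of sieve in the frame of bin above 0.035 m and horizontal distance between sieve and bin below 0.07 m and linear speed of sieve above 0.1 m/s).
3. the sieve is held over the bin and all six bushes have dropped through into the bin, the large pieces still in the sieve (x of bush0 in the frame of bin between -0.077 and 0.077 m and y of bush0 in the frame of bin between -0.087 and 0.087 m and z of bush0 in the frame of bin between 0 and 0.05 m and x of bush1 in the frame of bin between -0.077 and 0.077 m and y of bush1 in the frame of bin between -0.087 and 0.087 m and z of bush1 in the frame of bin between 0 and 0.05 m and x of bush2 in the frame of bin between -0.077 and 0.077 m and y of bush2 in the frame of bin between -0.087 and 0.087 m and z of bush2 in the frame of bin between 0 and 0.05 m and x of bush3 in the frame of bin between -0.077 and 0.077 m and y of bush3 in the frame of bin between -0.087 and 0.087 m and z of bush3 in the frame of bin between 0 and 0.05 m and x of bush4 in the frame of bin between -0.077 and 0.077 m and y of bush4 in the frame of bin between -0.087 and 0.087 m and z of bush4 in the frame of bin between 0 and 0.05 m and x of bush5 in the frame of bin between -0.077 and 0.077 m and y of bush5 in the frame of bin between -0.087 and 0.087 m and z of bush5 in the frame of bin between 0 and 0.05 m and x of nut0 in the frame of sieve between -0.046 and 0.046 m and y of nut0 in the frame of sieve between -0.06 and 0.06 m and z of nut0 in the frame of sieve between -0.01 and 0.045 m and x of nut1 in the frame of sieve between -0.046 and 0.046 m and y of nut1 in the frame of sieve between -0.06 and 0.06 m and z of nut1 in the frame of sieve between -0.01 and 0.045 m and x of block in the frame of sieve between -0.046 and 0.046 m and y of block in the frame of sieve between -0.06 and 0.06 m and z of block in the frame of sieve between -0.01 and 0.045 m and contact force between the fingers and sieve above 1 N and z of sieve in the frame of bin above 0.035 m and horizontal distance between sieve and bin below 0.07 m), for 0.2 s.
At the end, for the whole second after the job is handed in: All six bushes lie in the bin; both nuts and the block lie in the sieve; the sieve stands flat on the bench within 60 mm of where it stood, released and at rest; the cover lies flat, tabs up, on the pad, its centre within 50 mm of the pad's, released and at rest (all of step 1 and x of bush0 in the frame of bin between -0.077 and 0.077 m and y of bush0 in the frame of bin between -0.087 and 0.087 m and z of bush0 in the frame of bin between 0 and 0.05 m and x of bush1 in the frame of bin between -0.077 and 0.077 m and y of bush1 in the frame of bin between -0.087 and 0.087 m and z of bush1 in the frame of bin between 0 and 0.05 m and x of bush2 in the frame of bin between -0.077 and 0.077 m and y of bush2 in the frame of bin between -0.087 and 0.087 m and z of bush2 in the frame of bin between 0 and 0.05 m and x of bush3 in the frame of bin between -0.077 and 0.077 m and y of bush3 in the frame of bin between -0.087 and 0.087 m and z of bush3 in the frame of bin between 0 and 0.05 m and x of bush4 in the frame of bin between -0.077 and 0.077 m and y of bush4 in the frame of bin between -0.087 and 0.087 m and z of bush4 in the frame of bin between 0 and 0.05 m and x of bush5 in the frame of bin between -0.077 and 0.077 m and y of bush5 in the frame of bin between -0.087 and 0.087 m and z of bush5 in the frame of bin between 0 and 0.05 m and x of nut0 in the frame of sieve between -0.046 and 0.046 m and y of nut0 in the frame of sieve between -0.06 and 0.06 m and z of nut0 in the frame of sieve between -0.01 and 0.045 m and x of nut1 in the frame of sieve between -0.046 and 0.046 m and y of nut1 in the frame of sieve between -0.06 and 0.06 m and z of nut1 in the frame of sieve between -0.01 and 0.045 m and x of block in the frame of sieve between -0.046 and 0.046 m and y of block in the frame of sieve between -0.06 and 0.06 m and z of block in the frame of sieve between -0.01 and 0.045 m and height (world z) of sieve below 0.008 m and angle between sieve's own z axis and vertical below 0.06 rad and distance of sieve from where it was at the start of the episode below 0.06 m and linear speed of each of sieve, cover below 0.02 m/s and contact force between the fingers and sieve below 0.05 N); the robot touches nothing.
It fails at once if a nut or the block leaves the sieve (not (x of nut0 in the frame of sieve between -0.046 and 0.046 m and y of nut0 in the frame of sieve between -0.06 and 0.06 m and z of nut0 in the frame of sieve between -0.01 and 0.06 m) or not (x of nut1 in the frame of sieve between -0.046 and 0.046 m and y of nut1 in the frame of sieve between -0.06 and 0.06 m and z of nut1 in the frame of sieve between -0.01 and 0.06 m) or not (x of block in the frame of sieve between -0.046 and 0.046 m and y of block in the frame of sieve between -0.06 and 0.06 m and z of block in the frame of sieve between -0.01 and 0.06 m)).
It fails at once if the cover or the sieve is dropped (falls free by more than about a centimetre) ((linear speed of cover above 0.45 m/s and contact force between the fingers and cover below 0.01 N) or (linear speed of sieve above 0.45 m/s and contact force between the fingers and sieve below 0.01 N)).
It fails at once if the sieve is tipped more than 35 degrees (angle between sieve's own z axis and vertical above 0.61 rad).
It fails at once if a cell is pushed by more than 15 mm or knocked over (distance of any of cell0, cell1 from where it was at the start of the episode above 0.015 m or angle between any of cell0, cell1's own z axis and vertical above 0.3 rad).
It fails at once if the arm pushes the wooden fixture or its cells (contact force between the arm and fixture above 3 N).
It also fails if it takes over 72 s, if anything falls off the work surface, if the arm or the gripper's body presses on something with over 40 N, if the wrist force passes 120 N, or if a joint passes its speed limit or range.

ROBOT

A 7-joint arm with a two-finger parallel gripper is mounted at the origin on the work surface. World frame = base frame: x ahead of the robot, y to its left, z up, the work surface at z = 0. Lengths are in m, angles in rad, forces in N, time in s.
With the tool pointing down it reaches from about 0.425 to 1.025 m from the base axis. Payload 9.4 kg.
Tool frame: the origin (TCP) lies on the centre line of the jaws, within the pads' length; the fingertips stand 25 mm ahead of it and the grasp point (between the pads) lies 6 mm ahead of it (manip.tcp_to_tips is the distance from the TCP to the fingertips, in m); x points along the fingers, y is the direction in which the jaws open and shut, and the axes are right-handed (so a half turn about x gives the same grasp; the last joint's range is limited). The gripper opens to 85 mm and grips with 20 to 120 N. Pads are 22 mm wide; open, the fingers measure 114 mm over their backs; the gripper's body (76 mm by 85 mm) begins 54 mm behind the grasp point. The pads swing forward as they close: fully open they stand 13 mm farther back than shut.
Start: joints at [-1.231, 0.599, -0.003, 1.599, 0.002, 0.943, -0.08], TCP at [0.294, 0.663, 0.256] pointing down, gripper open.
Joint ranges: [-2.57, 2.57], [-0.35, 1.97], [-1.29, 1.29], [0.11, 2.56], [-1.05, 4.19], [0.11, 1.86], [-2.63, 2.63]. Speed limits (rad/s): [2.22, 2.22, 3.01, 3.01, 3.14, 3.14, 3.14].

INTERFACE

Orientations are given as a unit quaternion [x, y, z, w].
In Python, from bench import manip, vision, ticket gives the robot as it stands.
- The arm moves only by the shell command python3 -m jog 'ROWS' [OPENING] [FORCE]. ROWS is text: rows parted by semicolons, each of 6 numbers parted by spaces: the shift along the tool's x, y, z in mm, then the turn, a rotation vector about the tool's x, y, z in rad. A call has 1 to 12 rows; each row is the pose to reach, as a shift and turn from the pose measured when the call began, along the tool's axes at that moment; what a row does not reach only later rows make up. A row lasts 1/8 s, in which the tool goes at most 62.5 mm and 10.7 degrees, less where a joint would pass 70% of its speed; a pose out of reach is approached as far as the arm can. A call with a gripper value outside its range is refused whole. OPENING is the closure, from 0 (fully open) to 1 (shut), set as the call begins (- or left out, the last holds). The fingers move at their own pace and stop on an object; FORCE is the grip in N (left out, the last holds). Time passes only in rows, so rows that repeat a pose let the fingers close. It gives the time, the measured TCP pose, the force and the opening at its end, in the units of the state.
- manip.state(): the state, without advancing time (a new reading comes with each control period).
- vision.get_image(name): name is "scene" or "top" or "wrist"; returns (picture, depth): 400x640x3 uint8, red, green, blue; 400x640 float32, m along the optical axis (not along the pixel's ray), 0 where there is no reading.
- vision.camera_model(name): a dict with "fovy" (degrees; the focal length in pixels is half the picture's height over the tangent of half this angle, whatever the lens; pixels are square), "cx", "cy" (the principal point, pixels), "D" ([k1, k2, p1, p2, k3] as OpenCV has them; the pictures are not rectified), "view" (4x4, takes a point from world to camera coordinates). Camera axes: x right, y down, z forward; pixel columns grow to the right and rows downward; lengths in m; the calibration is good to about 2 mm. A picture is of the moment at which its call begins: read the wrist's pose just before it. camera_model takes no time and is no camera call; for the wrist camera it gives the pose at the moment of the call.
- ticket.sign_off(): hands the job in, once; it reports no verdict.
The state is a dict: "time": time; "joint_pos": joint angles; "qd": joint speeds; "joint_efforts": joint torques, N m; "eef_pos": TCP position; "ee_rot": TCP orientation; "ft_force": force on the tool from outside, world axes, zero at the start; "torque": the same for the moment, N m; "opening": opening from 0.0 (shut) to 1.0 (fully open).
Only numpy, scipy, OpenCV 4.12 (cv2) and the standard library are available. Lean on these libraries where they do the work, as an engineer would, in place of code of your own. Each camera call takes 0.05 s, during which the arm holds its last target.

## Working session

There is one attempt and no reset: what is moved stays moved. The work goes in short steps, Python scripts to look and compute and a shell command to move; the robot and the scene stay as the last step left them, time stands still between calls to the robot, and variables do not carry over. Pictures are saved under pics/ and viewed, and the job is handed in when it is done.

```bash
ls; mkdir -p pics
cat > h.py <<'E'
import numpy as np, cv2
from bench import manip, vision, ticket
from scipy.spatial.transform import Rotation as R
def grab(name,tag):
    cm=vision.camera_model(name); im,d=vision.get_image(name)
    cv2.imwrite(f'pics/{tag}.png',im[:,:,::-1]); np.savez(f'/tmp/{tag}.npz',im=im,d=d,view=cm['view'],par=[cm['fovy'],cm['cx'],cm['cy']],D=cm['D'])
    return im,d,cm
def load(tag):
    z=np.load(f'/tmp/{tag}.npz'); return z['im'],z['d'],dict(fovy=z['par'][0],cx=z['par'][1],cy=z['par'][2],D=z['D'],view=z['view'])
def K(cm):
    f=200/np.tan(np.radians(cm['fovy'])/2); return np.array([[f,0,cm['cx']],[0,f,cm['cy']],[0,0,1.]])
def rays(cm,px):
    px=np.asarray(px,float).reshape(-1,1,2)
    n=cv2.undistortPoints(px,K(cm),np.array(cm['D'],float)).reshape(-1,2)
    V=np.array(cm['view']);Rt=V[:3,:3].T;o=-Rt@V[:3,3]
    return o,(Rt@np.c_[n,np.ones(len(n))].T).T
def onplane(cm,px,z):
    o,r=rays(cm,px); s=(z-o[2])/r[:,2]; return o+r*s[:,None]
def bydepth(cm,px,dep):
    o,r=rays(cm,px); return o+r*np.asarray(dep).reshape(-1,1)
def cloud(cm,d):
    v,u=np.mgrid[0:400,0:640]; P=bydepth(cm,np.c_[u.ravel(),v.ravel()],d.ravel()).reshape(400,640,3); P[d==0]=np.nan; return P
def proj(cm,P):
    V=np.array(cm['view']); r,_=cv2.Rodrigues(V[:3,:3]); return cv2.projectPoints(np.asarray(P,float).reshape(-1,1,3),r,V[:3,3],K(cm),np.array(cm['D'],float))[0].reshape(-1,2)
def rel(pos,Rw):
    """shift (mm) and rotvec in current tool frame to reach pos, rotation Rw (3x3)"""
    s=manip.state(); R0=R.from_quat(s['ee_rot']); 
    sh=R0.inv().apply(np.array(pos)-s['eef_pos'])*1000; rv=(R0.inv()*R.from_matrix(Rw)).as_rotvec()
    print('shift',sh.round(1),'turn',rv.round(3))
def st():
    s=manip.state(); print('t',round(s['time'],2),'p',np.round(s['eef_pos'],4),'F',np.round(s['ft_force'],1),'T',np.round(s['torque'],2),'op',round(s['opening'],3)); print(R.from_quat(s['ee_rot']).as_matrix().round(3).tolist()); print(np.round(s['joint_pos'],3)); return s
E
python3 - <<'E'
from h import *
st()
for n in ['scene','top','wrist']:
    im,d,cm=grab(n,n+'0'); print(n,cm['fovy'],(d>0).mean(),np.array(cm['view']).round(3).tolist())
E
```

```text
pics
t 0.0 p [0.2934 0.6625 0.2554] F [ 0.3 -0.2 -0.2] T [0.04 0.02 0.03] op 1.0
[[-0.001, 0.405, 0.914], [-0.001, 0.914, -0.405], [-1.0, -0.002, 0.0]]
[-1.231  0.6   -0.003  1.6    0.002  0.943 -0.08 ]
scene 55.29277352675297 0.99601953125 [[-0.563, 0.827, -0.017, 0.256], [0.62, 0.408, -0.67, -0.237], [-0.547, -0.387, -0.742, 1.459], [0.0, 0.0, 0.0, 1.0]]
top 55.61793643555836 0.99584765625 [[-0.028, -1.0, 0.013, 0.003], [-0.998, 0.027, -0.062, 0.468], [0.062, -0.015, -0.998, 1.105], [0.0, 0.0, 0.0, 1.0]]
wrist 63.90331238360886 0.9959296875 [[0.405, 0.914, -0.002, -0.724], [0.883, -0.39, 0.262, -0.034], [0.239, -0.107, -0.965, 0.378], [0.0, 0.0, 0.0, 1.0]]
```

View pics/top0.png

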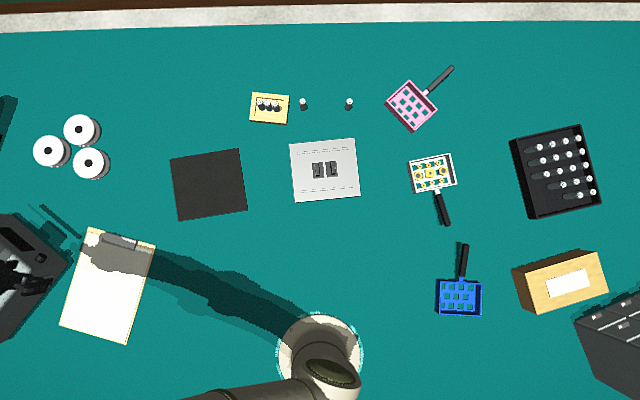

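View pics/scene0.png

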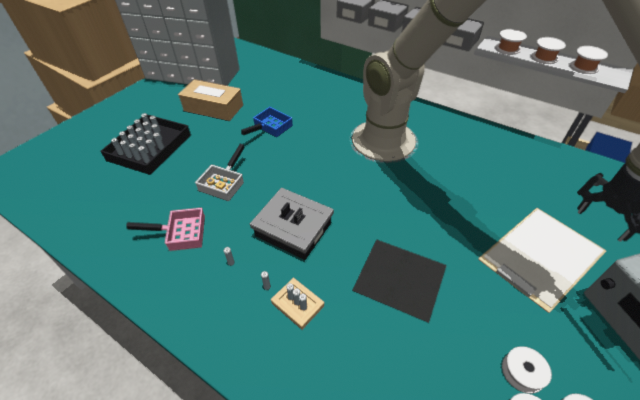

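View pics/wrist0.png

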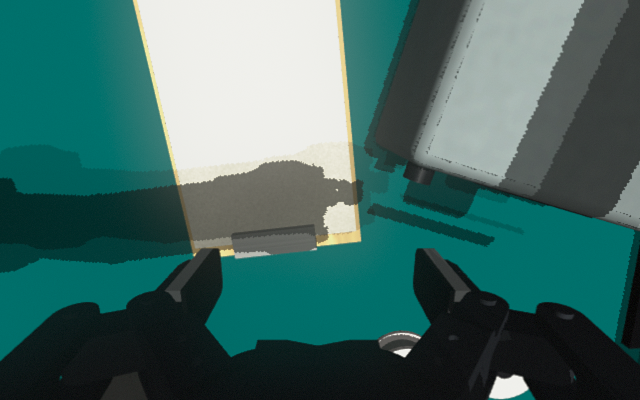

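The top view shows the cover at about (325,170), its tabs at (318,170) and (332,169), and the pad at (208,184). The real sieve is at (432,173), with its handle running to (447,223). The pink look-alike is at (411,105) and the blue one at (458,297). The cells are at (303,104) and (349,104), and the fixture is at (270,108).

```bash
python3 - <<'E'
from h import *
im,d,cm=load('top0'); P=cloud(cm,d); hsv=cv2.cvtColor(im,cv2.COLOR_RGB2HSV).astype(int)
def rect(mask,z,name,box,show=True):
    m=np.zeros((400,640),np.uint8); x0,y0,x1,y1=box; m[y0:y1,x0:x1]=mask[y0:y1,x0:x1]*255
    c=max(cv2.findContours(m,cv2.RETR_EXTERNAL,cv2.CHAIN_APPROX_NONE)[0],key=cv2.contourArea).reshape(-1,2)
    W=onplane(cm,c,z)[:,:2].astype(np.float32)
    (cx,cy),(w,h),a=cv2.minAreaRect(W*1000); print(name,'c',round(cx,1),round(cy,1),'wh',round(w,1),round(h,1),'ang',round(a,2)); return W
Z=P[:,:,2]
V=hsv[:,:,2];S=hsv[:,:,1]
print('bench z',np.nanmedian(Z[60:80,100:250]),'cover z',np.nanmedian(Z[180:195,300:350]), 'pad z',np.nanmedian(Z[170:200,190:220]))
rect((V>120)&(S<60),0.064,'cover',(280,130,370,210))
rect((V<80),0.003,'pad',(160,140,255,228))
tm=(V<90)
for b in [(310,158,325,182),(325,158,342,182)]: rect(tm,0.097,'tab',b)
teal=(hsv[:,:,0]>75)&(hsv[:,:,0]<95)&(S>100)
rect(Z>0.025,0.038,'sievepan',(405,145,460,200))
rect(~teal,0.0,'sieve all',(405,145,460,230))
rect(V<70,0.05,'handle',(425,185,460,230))
for u,v in [(432,173),(436,194),(440,205),(444,215),(447,222)]: print(u,v,P[v,u].round(3))
rect((S<110)&(V>60),0,'cell',(295,95,310,113))
rect((S<110)&(V>60),0,'cell',(342,95,356,113))
E
python3 - <<'E'
import cv2
im=cv2.imread('pics/top0.png')
cv2.imwrite('pics/topz.png',cv2.resize(im[135:230,280:480],None,fx=4,fy=4,interpolation=cv2.INTER_CUBIC))
E
```

```text
bench z 0.00033980543804768004 cover z 0.06421405460771767 pad z 0.0029939623962140782
cover c 538.4 -28.0 wh 167.2 187.3 ang 4.34
pad c 511.3 317.4 wh 190.4 209.7 ang 7.94
tab c 535.9 -8.4 wh 8.2 38.7 ang 88.41
tab c 539.3 -50.6 wh 37.3 15.9 ang 7.71
sievepan c 508.7 -347.0 wh 130.0 125.0 ang 10.19
sieve all c 472.9 -363.7 wh 214.5 139.3 ang 9.9
handle c 419.7 -358.6 wh 106.7 29.7 ang 15.35
432 173 [ 0.526 -0.351  0.015]
436 194 [ 0.462 -0.353  0.037]
440 205 [ 0.429 -0.357  0.054]
444 215 [ 0.4   -0.364  0.063]
447 222 [ 0.38  -0.37   0.068]
cell c 750.4 31.8 wh 18.3 34.1 ang 88.63
cell c 746.9 -109.7 wh 19.1 36.0 ang 77.03
```

View pics/topz.png

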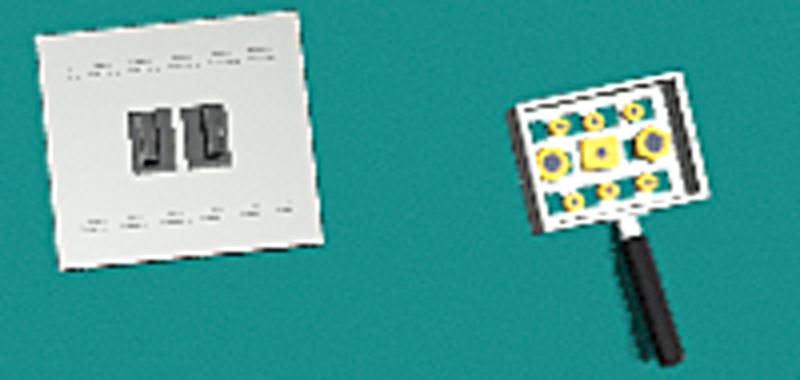

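```bash
cat >> h.py <<'E'
def down(yaw,tilt=0.):
    """tool x down, tool y along world yaw+90deg (degrees)"""
    a=np.radians(yaw); y=np.array([-np.sin(a),np.cos(a),0]); x=np.array([0,0,-1.]); return np.c_[x,y,np.cross(x,y)]
E
python3 - <<'E'
from h import *
rel([0.5375,-0.0285,0.25],down(4.4))
rel([0.5375,-0.0285,0.25],down(184.4))
E
```

```text
shift [   6.3 -533.2  503. ] turn [-0.494 -0.     0.001]
shift [   6.3 -533.2  503. ] turn [2.648e+00 2.000e-03 0.000e+00]
```

```bash
python3 -m jog '0 -50 47 -.05 0 0;0 -100 94 -.1 0 0;0 -150 141 -.15 0 0;0 -200 188 -.2 0 0;0 -250 235 -.25 0 0;0 -300 282 -.3 0 0;0 -350 329 -.35 0 0;0 -400 376 -.4 0 0;0 -450 423 -.45 0 0;3 -500 471 -.49 0 0;6 -533 503 -.494 0 0;6 -533 503 -.494 0 0' 0 20
python3 - <<'E'
from h import *
st();rel([0.5375,-0.0285,0.25],down(4.4))
grab('wrist','wrist1')
E
```

```text
time: 1.65
eef_pos: [0.538, -0.0314, 0.2502]
ee_rot: [-0.027, 0.707, 0.026, 0.706]
ft_force: [0.1, 1.1, -0.6]
opening: 1.001
t 1.65 p [ 0.538  -0.0314  0.2502] F [ 0.1  1.1 -0.6] T [ 0.04  0.01 -0.02] op 1.001
[[-0.0, -0.075, 0.997], [-0.002, 0.997, 0.075], [-1.0, -0.002, -0.0]]
[ 0.003  0.386 -0.069  2.029  0.041  0.728  1.554]
shift [ 0.2  2.9 -0.3] turn [-0.002 -0.     0.002]
```

View pics/wrist1.png

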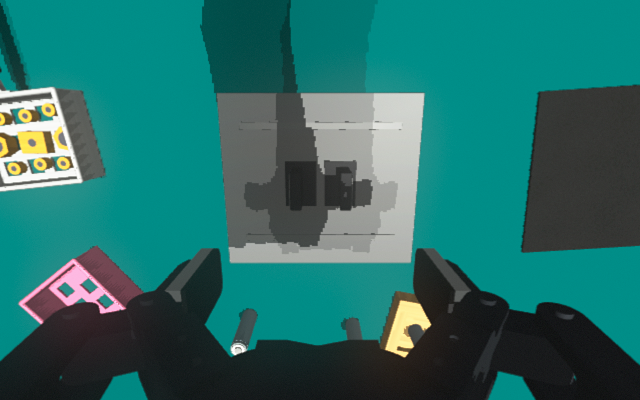

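The wrist view shows the cover (corners near (217,95), (424,95), (412,262) and (230,262)). The two tabs are at (297,185) and (340,183), centred between the fingers. I'll refine the tab midpoint from depth.

Run:
```python
from h import *
im,d,cm=load('wrist1'); P=cloud(cm,d)
m=(P[:,:,2]>0.088)&(P[:,:,2]<0.102); m[240:]=False; m[:,:230]=0; m[:,400:]=0
n,l,s,c=cv2.connectedComponentsWithStats(m.astype(np.uint8))
for i in range(1,n):
    if s[i,4]>40: q=P[l==i]; print(s[i],q.mean(0).round(4),q.min(0).round(4),q.max(0).round(4), cv2.minAreaRect((q[:,:2]*1000).astype(np.float32)))
c=(P[:,:,2]>0.06)&(P[:,:,2]<0.068); c[280:]=0;c[:,:200]=0;c[:,440:]=0
print(cv2.minAreaRect((P[c][:,:2]*1000).astype(np.float32)), np.median(P[c][:,2]))
```

```text
[289 171  13  39 492] [ 0.5386 -0.0512  0.096 ] [ 0.5225 -0.0572  0.0886] [ 0.5562 -0.045   0.0984] ((539.3096923828125, -51.39980697631836), (33.34310531616211, 10.782475471496582), 3.724067211151123)
[340 171  13  39 483] [ 0.535  -0.0073  0.0961] [ 0.5192 -0.0134  0.0884] [ 0.5527 -0.001   0.0984] ((535.962158203125, -6.900472640991211), (33.53388595581055, 10.671430587768555), 5.245482444763184)
((538.4978637695312, -29.01856231689453), (167.52236938476562, 188.90074157714844), 4.285342216491699) 0.06359398700334401
```

```bash
python3 -m jog '40 1 0 0 0 0;80 2 0 0 0 0;120 2 -0.3 0 0 0;140 2.2 -0.3 0 0 0;150 2.2 -0.3 0 0 0;156 2.2 -0.3 0 0 0;156 2.2 -0.3 0 0 0;156 2.2 -0.3 0 0 0'
python3 - <<'E'
from h import *
st();grab('wrist','wrist2')
rel([0.5376,-0.0292,0.093],down(4.3))
E
```

```text
time: 2.7
eef_pos: [0.5395, -0.0357, 0.0947]
ee_rot: [-0.026, 0.706, 0.023, 0.707]
ft_force: [-0.3, -0.3, -0.3]
opening: 1.002
t 2.7 p [ 0.5395 -0.0357  0.0947] F [-0.3 -0.3 -0.3] T [-0.01 -0.03 -0.02] op 1.002
[[0.002, -0.069, 0.998], [-0.005, 0.998, 0.069], [-1.0, -0.005, 0.001]]
[-0.012  0.623 -0.042  2.148  0.08   0.371  1.519]
shift [ 1.7  6.6 -1.4] turn [-0.005  0.001  0.005]
```

View pics/wrist2.png

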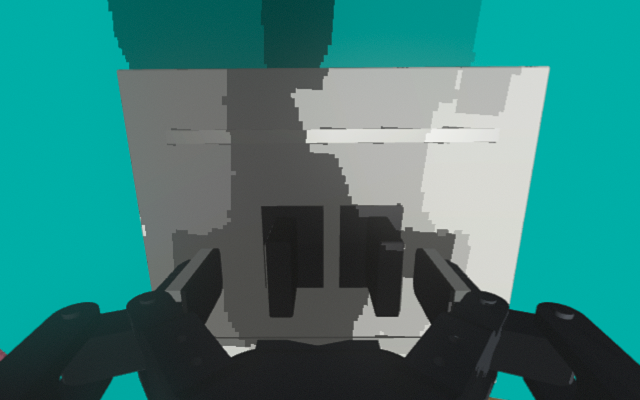

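The jaws straddle both tabs. The arm ended 6.6 mm off to the side, so I'll correct that.

```bash
python3 -m jog '0 3.5 -0.7 -.003 0 .002;1 6.6 -1.4 -.005 .001 .005;1.7 6.6 -1.4 -.005 .001 .005;1.7 6.6 -1.4 -.005 .001 .005'
python3 - <<'E'
from h import *
st()
rel([0.5376,-0.0292,0.093],down(4.3))
E
```

```text
time: 3.25
eef_pos: [0.5376, -0.0292, 0.0929]
ee_rot: [-0.026, 0.706, 0.027, 0.707]
ft_force: [-0.5, -0.0, -0.2]
opening: 1.0
t 3.25 p [ 0.5376 -0.0292  0.0929] F [-0.5 -0.  -0.2] T [-0.03 -0.    0.02] op 1.0
[[0.0, -0.075, 0.997], [0.0, 0.997, 0.075], [-1.0, 0.0, 0.0]]
[-0.018  0.625 -0.048  2.152  0.077  0.366  1.516]
shift [-0.1  0.   0. ] turn [-0.  0. -0.]
```

```bash
python3 -m jog '0 0 0 0 0 0;0 0 0 0 0 0;0 0 0 0 0 0;0 0 0 0 0 0;0 0 0 0 0 0;0 0 0 0 0 0;0 0 0 0 0 0;0 0 0 0 0 0' 1 60
python3 - <<'E'
from h import *
st();grab('wrist','wrist3')
E
```

```text
time: 4.25
eef_pos: [0.5379, -0.0292, 0.0946]
ee_rot: [-0.026, 0.706, 0.026, 0.707]
ft_force: [-4.0, 0.6, 23.4]
opening: 0.424
t 4.25 p [ 0.5379 -0.0292  0.0946] F [-4.   0.6 23.4] T [0.09 0.93 0.05] op 0.424
[[0.002, -0.075, 0.997], [0.0, 0.997, 0.075], [-1.0, 0.0, 0.002]]
[-0.018  0.622 -0.048  2.152  0.077  0.368  1.517]
```

View pics/wrist3.png

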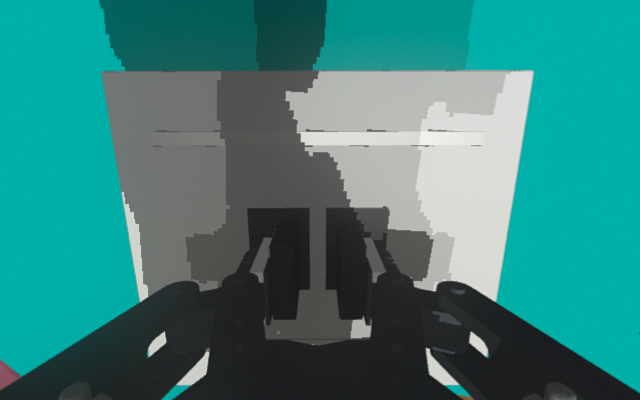

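The fingers hold the tabs at about 36 mm opening, so they are squeezed to their stops. I'll lift slowly.

```bash
python3 -m jog '-2 0 0 0 0 0;-4 0 0 0 0 0;-8 0 0 0 0 0;-14 0 0 0 0 0;-20 0 0 0 0 0;-28 0 0 0 0 0;-36 0 0 0 0 0;-44 0 0 0 0 0;-50 0 0 0 0 0;-50 0 0 0 0 0'
python3 - <<'E'
from h import *
st();grab('wrist','wrist4');grab('scene','scene4')
E
```

```text
time: 5.55
eef_pos: [0.5381, -0.0292, 0.1452]
ee_rot: [-0.026, 0.706, 0.026, 0.708]
ft_force: [-0.3, 0.7, -2.4]
opening: 0.416
t 5.55 p [ 0.5381 -0.0292  0.1452] F [-0.3  0.7 -2.4] T [ 0.03 -0.01  0.01] op 0.416
[[0.003, -0.075, 0.997], [0.0, 0.997, 0.075], [-1.0, 0.0, 0.003]]
[-0.009  0.538 -0.06   2.123  0.066  0.48   1.527]
```

View pics/scene4.png

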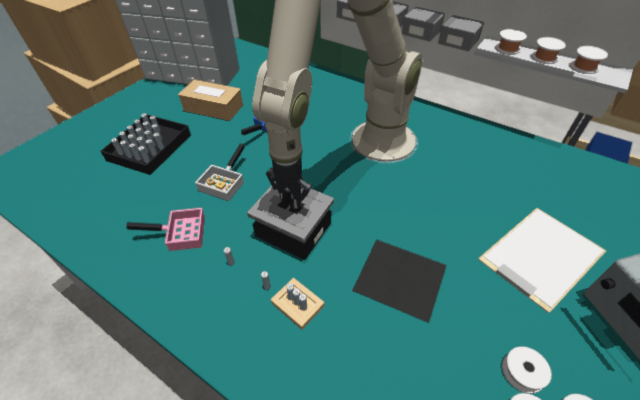

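View pics/wrist4.png

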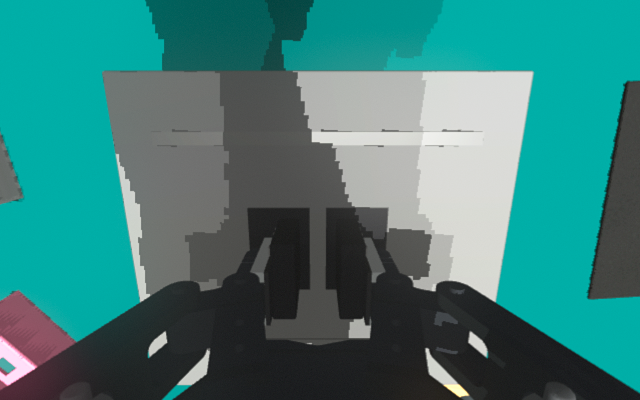

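Run:
```python
from h import *
rel([0.5113,0.3165,0.145],down(7.9))
```

```text
shift [ -0.4 346.7  -0.6] turn [-0.063  0.002 -0.   ]
```

```bash
python3 -m jog '-2 15 0 0 0 0;-3 45 0 -.01 0 0;-3 85 0 -.02 0 0;-3 130 0 -.03 0 0;-3 175 0 -.04 0 0;-3 220 0 -.05 0 0;-2 265 0 -.06 0 0;-1 300 0 -.063 .002 0;0 325 0 -.063 .002 0;0 340 0 -.063 .002 0;0 347 -1 -.063 .002 0;0 347 -1 -.063 .002 0'
python3 - <<'E'
from h import *
st();grab('top','top5')
rel([0.5113,0.3165,0.056],down(7.9))
E
```

```text
time: 7.15
eef_pos: [0.5107, 0.3165, 0.1446]
ee_rot: [-0.049, 0.706, 0.049, 0.705]
ft_force: [-0.3, -0.5, -2.2]
opening: 0.418
t 7.15 p [0.5107 0.3165 0.1446] F [-0.3 -0.5 -2.2] T [-0.   -0.02  0.06] op 0.418
[[-0.0, -0.137, 0.991], [-0.0, 0.991, 0.137], [-1.0, -0.0, -0.0]]
[-0.64   0.593 -0.014  1.983  0.015  0.565  1.045]
shift [88.6  0.6  0.5] turn [-0.001 -0.     0.001]
```

View pics/top5.png

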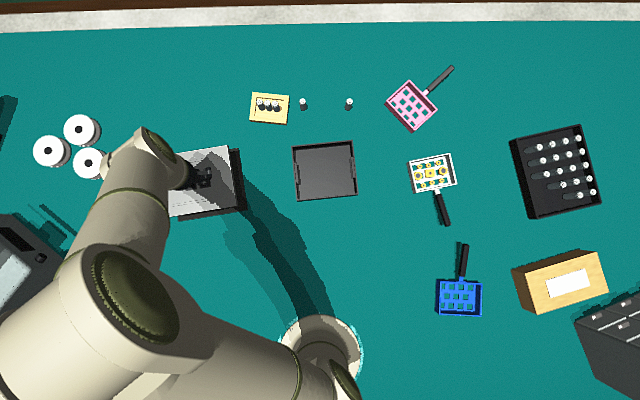

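The cover is over the pad at (205,182) and the bin is open and empty at (325,171). I'll lower the cover gently.

```bash
python3 -m jog '12 0 0 0 0 0;28 0 0 0 0 0;44 0 0 0 0 0;60 0 0 0 0 0;72 0 0 0 0 0;80 0 0 0 0 0;84 0 0 0 0 0;87 0 0 0 0 0;89 0 0 0 0 0;90 0 0 0 0 0;90 0 0 0 0 0'
python3 - <<'E'
from h import *
st()
E
```

```text
time: 8.57
eef_pos: [0.5109, 0.3158, 0.0548]
ee_rot: [-0.049, 0.705, 0.048, 0.705]
ft_force: [1.0, 0.2, -0.8]
opening: 0.414
t 8.57 p [0.5109 0.3158 0.0548] F [ 1.   0.2 -0.8] T [-0.01  0.01  0.03] op 0.414
[[0.0, -0.136, 0.991], [-0.0, 0.991, 0.136], [-1.0, -0.0, 0.0]]
[-0.64   0.729 -0.012  2.025  0.022  0.388  1.038]
```

```bash
python3 -m jog '1 0 0 0 0 0;1.5 0 0 0 0 0;1.5 0 0 0 0 0'; python3 -m jog '0 0 0 0 0 0;0 0 0 0 0 0;0 0 0 0 0 0;0 0 0 0 0 0;0 0 0 0 0 0' 0 20;  python3 -m jog '-15 0 0 0 0 0;-40 0 0 0 0 0;-80 0 0 0 0 0;-120 0 0 0 0 0;-160 0 0 0 0 0;-190 0 0 0 0 0;-190 0 0 0 0 0'
python3 - <<'E'
from h import *
st();grab('wrist','wrist6');im,d,cm=grab('scene','scene6')
P=cloud(*load('wrist6')[:0:-1])
c=(P[:,:,2]>0.012)&(P[:,:,2]<0.03);c[270:]=0
print(cv2.minAreaRect((P[c][:,:2]*1000).astype(np.float32)),np.median(P[c][:,2]))
E
```

```text
time: 8.95
eef_pos: [0.511, 0.3159, 0.054]
ee_rot: [-0.048, 0.705, 0.048, 0.706]
ft_force: [-1.6, -1.0, 5.1]
opening: 0.418
time: 9.57
eef_pos: [0.5111, 0.3159, 0.0539]
ee_rot: [-0.048, 0.705, 0.048, 0.706]
ft_force: [-0.8, -0.2, 0.3]
opening: 0.998
time: 10.45
eef_pos: [0.5118, 0.3164, 0.2474]
ee_rot: [-0.047, 0.704, 0.049, 0.707]
ft_force: [-0.5, -0.5, -0.1]
opening: 0.998
t 10.45 p [0.5118 0.3164 0.2474] F [-0.5 -0.5 -0.1] T [-0.05  0.01  0.  ] op 0.998
[[0.005, -0.136, 0.991], [0.003, 0.991, 0.136], [-1.0, 0.002, 0.005]]
[-0.64   0.459 -0.012  1.903  0.008  0.774  1.051]
((467.2141418457031, 306.58563232421875), (272.2809753417969, 698.802978515625), 2.5539519786834717) 0.02244652630637564
```

View pics/wrist6.png

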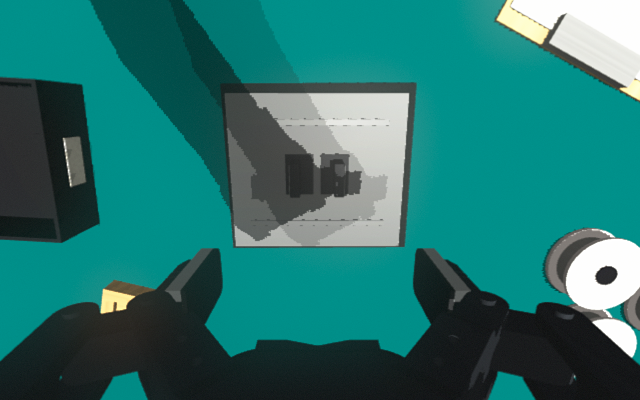

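View pics/scene6.png

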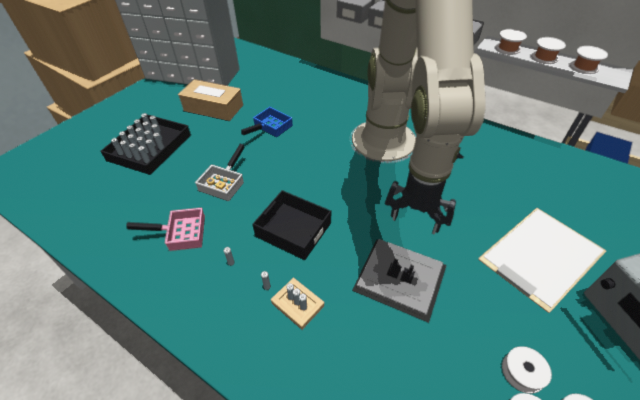

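The wrist view shows the cover lying flat and squarely on the pad, centred near (318,170), with its top at z ≈ 0.022. Next I'll move over the sieve handle.

Run:
```python
from h import *
rel([0.445,-0.355,0.26],down(11))
```

```text
shift [ -15.8 -655.5 -156.6] turn [-0.055  0.001 -0.   ]
```

```bash
python3 -m jog '-10 -55 10 -.005 0 0;-14 -110 15 -.01 0 0;-16 -170 20 -.015 0 0;-16 -230 20 -.02 0 0;-16 -290 15 -.025 0 0;-16 -350 0 -.03 0 0;-16 -410 -20 -.035 0 0;-16 -470 -50 -.04 0 0;-16 -530 -85 -.045 0 0;-16 -590 -120 -.05 0 0;-16 -635 -145 -.055 0 0;-16 -655 -156 -.055 0 0'; python3 -m jog '0 0 0 0 0 0;0 0 0 0 0 0';python3 - <<'E'
from h import *
st();grab('wrist','wrist7')
E
```

```text
time: 12.05
eef_pos: [0.4428, -0.3575, 0.2591]
ee_rot: [-0.066, 0.704, 0.067, 0.704]
ft_force: [-0.1, -0.3, -0.3]
opening: 0.994
time: 12.3
eef_pos: [0.4427, -0.3566, 0.2582]
ee_rot: [-0.066, 0.705, 0.067, 0.703]
ft_force: [-0.8, 1.2, -0.4]
opening: 0.998
t 12.3 p [ 0.4427 -0.3566  0.2582] F [-0.8  1.2 -0.4] T [ 0.03  0.   -0.04] op 0.998
[[-0.003, -0.187, 0.982], [0.002, 0.982, 0.187], [-1.0, 0.002, -0.002]]
[ 0.549  0.41   0.04   1.961 -0.023  0.774  2.362]
```

View pics/wrist7.png

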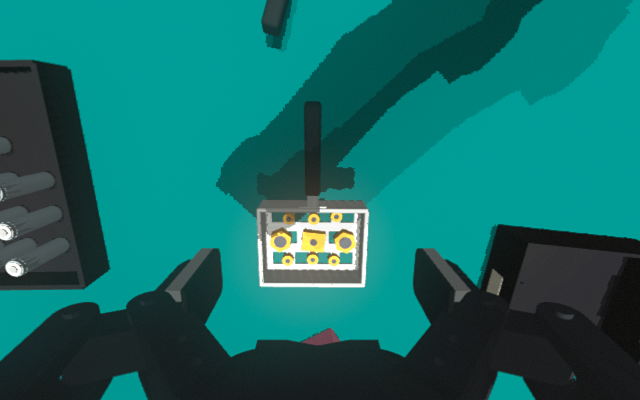

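The sieve's rim spans about (258,205) to (368,287), with all nine pieces standing in it. The handle runs up from (312,205) to (313,103).

Run:
```python
from h import *
im,d,cm=load('wrist7'); P=cloud(cm,d); Z=P[:,:,2]
m=(Z>0.030)&(Z<0.044); m[:195]=0;m[295:]=0;m[:,:245]=0;m[:,380:]=0
q=P[m]; r=cv2.minAreaRect((q[:,:2]*1000).astype(np.float32)); print('rim',r,q[:,2].mean())
h=(Z>0.03)&(Z<0.1); h[:95]=0; h[195:]=0;h[:,:290]=0;h[:,:]&=np.arange(640)[None,:]<335
q=P[h]; c=q.mean(0); print('handle n',len(q),q.min(0).round(3),q.max(0).round(3))
v=np.linalg.svd(q-c)[2][0]; v*=np.sign(v[0]); print(c.round(4),v.round(3),np.degrees(np.arctan2(v[1],v[0])))
for row in range(100,200,12):
    s=P[row][h[row]]; 
    if len(s): print(row,s.mean(0).round(4),np.ptp(s[:,1]).round(4))
# pan corners via rectangle
```

```text
rim ((517.054443359375, -347.9475402832031), (112.2521743774414, 123.91703796386719), 10.248655319213867) 0.03804974847689233
handle n 1502 [ 0.367 -0.382  0.045] [ 0.461 -0.351  0.071]
[ 0.4111 -0.3673  0.0595] [ 0.955  0.177 -0.239] 10.50838558239838
112 [ 0.3779 -0.3737  0.069 ] 0.0146
124 [ 0.3886 -0.3717  0.066 ] 0.0149
136 [ 0.3996 -0.3692  0.0631] 0.0142
148 [ 0.4112 -0.3672  0.0599] 0.0144
160 [ 0.4232 -0.3649  0.0566] 0.0148
172 [ 0.4357 -0.3626  0.053 ] 0.0151
184 [ 0.4488 -0.3608  0.0499] 0.0143
```

Run:
```python
from h import *
rel([0.4365,-0.3625,0.10],down(10.4))
```

```text
shift [158.4  -5.4  -7.5] turn [ 0.008 -0.002 -0.002]
```

```bash
python3 -m jog '30 -2 -3 .004 -.002 -.002;70 -4 -5 .008 -.002 -.002;110 -5.4 -7.5 .008 -.002 -.002;140 -5.4 -7.5 .008 -.002 -.002;155 -5.4 -7.5 .008 -.002 -.002;158 -5.4 -7.5 .008 -.002 -.002;158 -5.4 -7.5 .008 -.002 -.002'
python3 - <<'E'
from h import *
st();grab('wrist','wrist8')
rel([0.4365,-0.3625,0.047],down(10.4))
im,d,cm=load('wrist8'); P=cloud(cm,d); Z=P[:,:,2]
for row in range(60,300,15):
    h=(Z[row]>0.03)&(Z[row]<0.1)&(abs(np.arange(640)-315)<40); s=P[row][h]
    if len(s): print(row,s.mean(0).round(4),np.ptp(s[:,1]).round(4))
E
```

```text
time: 13.22
eef_pos: [0.4371, -0.3624, 0.1012]
ee_rot: [-0.064, 0.704, 0.064, 0.705]
ft_force: [1.5, -0.2, 0.2]
opening: 1.003
t 13.22 p [ 0.4371 -0.3624  0.1012] F [ 1.5 -0.2  0.2] T [-0.05  0.01 -0.04] op 1.003
[[0.001, -0.181, 0.983], [-0.0, 0.983, 0.181], [-1.0, -0.0, 0.001]]
[ 0.577  0.632  0.022  2.085 -0.033  0.424  2.378]
shift [54.4  0.2 -0.7] turn [0.    0.001 0.001]
105 [ 0.369  -0.375   0.0604] 0.0137
120 [ 0.3756 -0.3741  0.0694] 0.0152
135 [ 0.3822 -0.3726  0.0679] 0.0152
150 [ 0.3892 -0.3713  0.0658] 0.0155
165 [ 0.3965 -0.37    0.0639] 0.015
180 [ 0.4042 -0.3686  0.062 ] 0.0154
195 [ 0.4125 -0.3673  0.0595] 0.0152
210 [ 0.421  -0.3655  0.0571] 0.0153
225 [ 0.4301 -0.3641  0.0549] 0.0149
240 [ 0.4396 -0.3621  0.0523] 0.0149
255 [ 0.45   -0.3605  0.0493] 0.0146
270 [ 0.4608 -0.3585  0.0464] 0.0128
285 [ 0.4775 -0.3567  0.0345] 0.0501
```

View pics/wrist8.png

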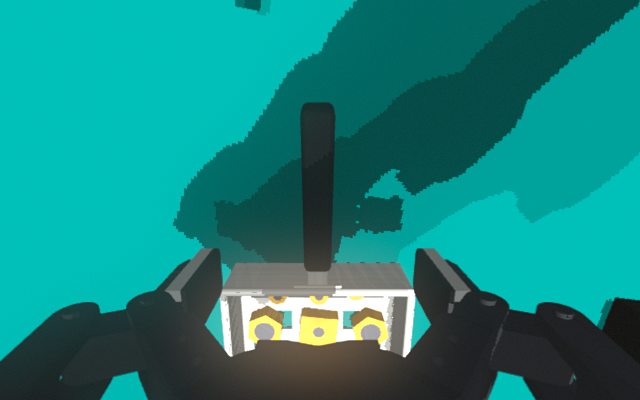

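The handle is centred between the fingers at column 317, so I'll descend and close on it.

```bash
python3 -m jog '12 0 -.3 0 0 0;26 0 -.6 0 0 0;40 0 -.7 0 0 0;49 0 -.7 0 0 0;54 0 -.7 0 0 0;54 0 -.7 0 0 0;54 0 -.7 0 0 0'
python3 - <<'E'
from h import *
st();rel([0.4365,-0.3626,0.047],down(10.4))
E
```

```text
time: 14.15
eef_pos: [0.4367, -0.3628, 0.0477]
ee_rot: [-0.064, 0.704, 0.064, 0.705]
ft_force: [1.2, 0.2, 0.6]
opening: 0.994
t 14.15 p [ 0.4367 -0.3628  0.0477] F [1.2 0.2 0.6] T [ 0.01 -0.02 -0.  ] op 0.994
[[0.002, -0.181, 0.984], [-0.001, 0.984, 0.181], [-1.0, -0.001, 0.002]]
[ 0.583  0.721  0.015  2.106 -0.034  0.313  2.379]
shift [ 0.7  0.3 -0.1] turn [0.    0.002 0.001]
```

```bash
python3 -m jog '0 0 0 0 0 0;0 0 0 0 0 0;0 0 0 0 0 0;0 0 0 0 0 0;0 0 0 0 0 0;0 0 0 0 0 0;0 0 0 0 0 0;0 0 0 0 0 0' 1 25; python3 -m jog '0 0 0 0 0 0;0 0 0 0 0 0;0 0 0 0 0 0' 1 110
python3 - <<'E'
from h import *
st();grab('wrist','wrist9')
E
```

```text
time: 15.15
eef_pos: [0.4367, -0.3628, 0.0478]
ee_rot: [-0.064, 0.704, 0.064, 0.705]
ft_force: [-0.6, 0.5, 5.1]
opening: 0.183
time: 15.52
eef_pos: [0.4367, -0.3629, 0.0479]
ee_rot: [-0.064, 0.704, 0.064, 0.705]
ft_force: [-0.0, 0.4, 6.5]
opening: 0.169
t 15.53 p [ 0.4367 -0.3629  0.0479] F [-0.   0.4  6.5] T [0.24 0.13 0.06] op 0.169
[[0.002, -0.181, 0.984], [-0.001, 0.984, 0.181], [-1.0, -0.001, 0.002]]
[ 0.583  0.721  0.015  2.106 -0.034  0.314  2.379]
```

View pics/wrist9.png

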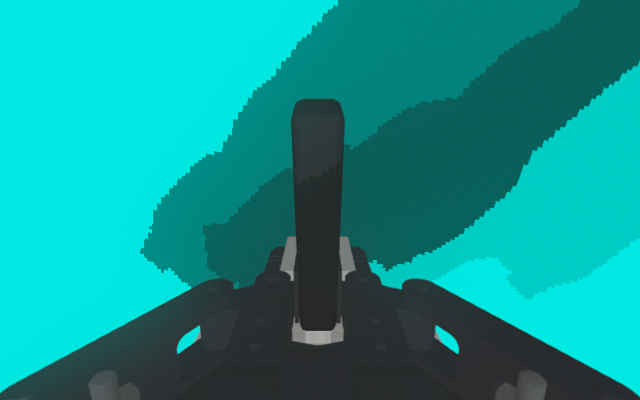

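The handle is gripped. I'll lift it gently.

```bash
python3 -m jog '-1 0 0 0 0 0;-4 0 0 0 0 0;-9 0 0 0 0 0;-16 0 0 0 0 0;-25 0 0 0 0 0;-35 0 0 0 0 0;-46 0 0 0 0 0;-56 0 0 0 0 0;-65 0 0 0 0 0;-72 0 0 0 0 0;-76 0 0 0 0 0;-78 0 0 0 0 0'
python3 - <<'E'
from h import *
st();grab('scene','scene10');grab('top','top10');
rel([0.459,-0.0345,0.126],down(4.3))
a=cv2.imread('pics/scene10.png')[120:280,150:390]; b=cv2.imread('pics/top10.png')[130:235,360:490]
cv2.imwrite('pics/z10.png',np.vstack([cv2.resize(a,(600,300+0),interpolation=2),cv2.resize(b,(600,290),interpolation=2)]))
E
```

```text
time: 17.08
eef_pos: [0.4365, -0.3628, 0.1261]
ee_rot: [-0.064, 0.704, 0.064, 0.705]
ft_force: [0.9, 0.1, -4.6]
opening: 0.172
t 17.07 p [ 0.4365 -0.3628  0.1261] F [ 0.9  0.1 -4.6] T [-0.12  0.35  0.  ] op 0.172
[[0.002, -0.181, 0.984], [-0.001, 0.984, 0.181], [-1.0, -0.001, 0.002]]
[ 0.576  0.592  0.025  2.073 -0.032  0.474  2.378]
shift [-3.000e-01  3.188e+02  8.140e+01] turn [0.107 0.002 0.001]
```

View pics/z10.png

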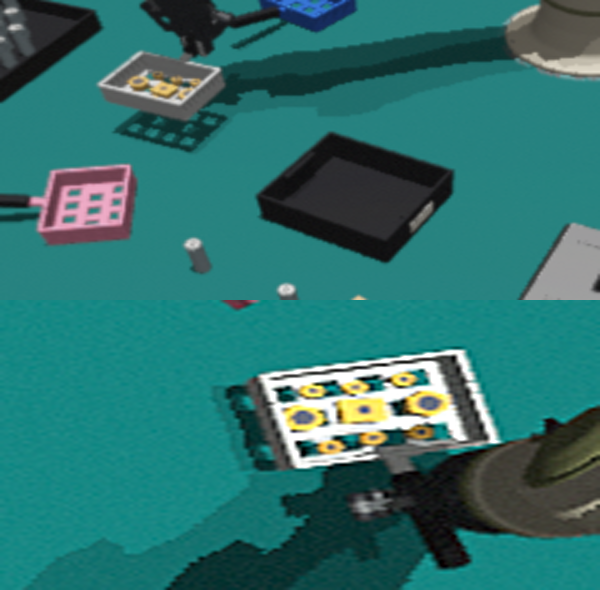

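```bash
python3 -m jog '0 3 1 .001 0 0;0 11 3 .003 0 0;0 24 6 .007 0 0;0 42 11 .013 0 0;0 63 16 .02 0 0;0 85 22 .027 0 0;0 107 27 .034 0 0;0 127 32 .041 0 0;0 143 37 .046 0 0;0 155 40 .05 0 0;0 161 41 .052 0 0;0 163 41 .053 0 0'
python3 - <<'E'
from h import *
st();
rel([0.459,-0.0345,0.126],down(4.3))
E
```

```text
time: 18.68
eef_pos: [0.4474, -0.195, 0.1259]
ee_rot: [-0.046, 0.705, 0.045, 0.706]
ft_force: [0.1, 0.3, -4.8]
opening: 0.168
t 18.68 p [ 0.4474 -0.195   0.1259] F [ 0.1  0.3 -4.8] T [-0.03  0.36  0.02] op 0.168
[[0.002, -0.128, 0.992], [-0.001, 0.992, 0.128], [-1.0, -0.001, 0.002]]
[ 0.244  0.533  0.071  2.252 -0.102  0.357  2.1  ]
shift [ -0.3 157.7  32.1] turn [0.054 0.002 0.001]
```

```bash
python3 -m jog '0 3 1 .001 0 0;0 11 2 .003 0 0;0 24 5 .007 0 0;0 42 8 .013 0 0;0 63 13 .02 0 0;0 84 17 .027 0 0;0 105 21 .034 0 0;0 124 25 .041 0 0;0 139 28 .046 0 0;0 150 31 .05 0 0;0 156 32 .052 .001 0;0 158 32 .054 .002 0'
python3 - <<'E'
from h import *
st();
grab('scene','scene11');grab('top','top11');
rel([0.459,-0.0345,0.126],down(4.3))
a=cv2.imread('pics/scene11.png')[120:280,150:390]; b=cv2.imread('pics/top11.png')[115:235,260:390]
cv2.imwrite('pics/z11.png',np.vstack([cv2.resize(a,(600,300+0),interpolation=2),cv2.resize(b,(600,290),interpolation=2)]))
E
```

```text
time: 20.18
eef_pos: [0.4589, -0.034, 0.1257]
ee_rot: [-0.027, 0.707, 0.026, 0.707]
ft_force: [0.1, -0.3, -4.7]
opening: 0.169
t 20.18 p [ 0.4589 -0.034   0.1257] F [ 0.1 -0.3 -4.7] T [-0.    0.32 -0.01] op 0.169
[[-0.0, -0.075, 0.997], [-0.001, 0.997, 0.075], [-1.0, -0.001, -0.0]]
[-0.141  0.518  0.128  2.314 -0.199  0.319  1.804]
shift [-0.3 -0.1  0.2] turn [-0.001 -0.     0.001]
```

View pics/z11.png

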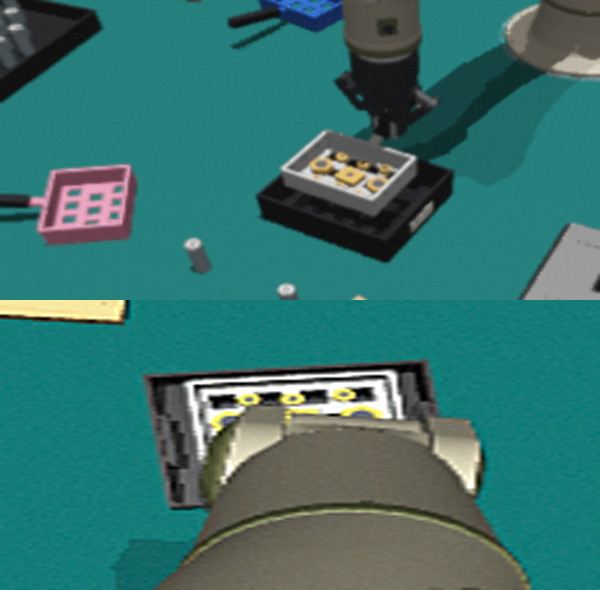

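The sieve is over the bin, level, with all the pieces still in place. I'll lower it 7 mm so the fall is shorter, then give it the first strokes along tool y.

```bash
python3 -m jog '2 0 0 0 0 0;5 0 0 0 0 0;7 0 0 0 0 0;7 0 0 0 0 0'; python3 -m jog '0 20 0 0 0 0;0 20 0 0 0 0;0 -20 0 0 0 0;0 -20 0 0 0 0;0 20 0 0 0 0;0 20 0 0 0 0;0 -20 0 0 0 0;0 -20 0 0 0 0;0 0 0 0 0 0;0 0 0 0 0 0'
python3 - <<'E'
from h import *
st();
grab('scene','scene12');grab('top','top12')
rel([0.459,-0.0345,0.119],down(4.3))
a=cv2.imread('pics/scene12.png')[150:270,230:350]; 
cv2.imwrite('pics/z12.png',cv2.resize(a,(600,600),interpolation=2))
E
```

```text
time: 20.78
eef_pos: [0.4587, -0.0345, 0.1185]
ee_rot: [-0.027, 0.707, 0.026, 0.706]
ft_force: [-0.5, -0.4, -3.6]
opening: 0.171
time: 22.02
eef_pos: [0.4585, -0.0335, 0.1185]
ee_rot: [-0.027, 0.707, 0.026, 0.706]
ft_force: [0.5, -0.8, -3.7]
opening: 0.167
t 22.02 p [ 0.4585 -0.0335  0.1185] F [ 0.5 -0.8 -3.7] T [-0.09  0.29  0.01] op 0.167
[[-0.001, -0.076, 0.997], [-0.001, 0.997, 0.076], [-1.0, -0.001, -0.001]]
[-0.135  0.532  0.119  2.319 -0.202  0.3    1.807]
shift [-0.5  0.   0.4] turn [-0.001 -0.001  0.001]
```

View pics/z12.png

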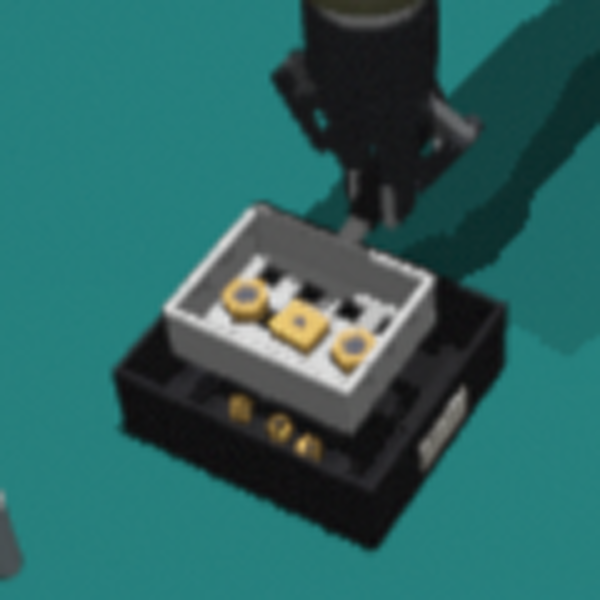

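Run:
```python
from h import *
b=cv2.imread('pics/top12.png')[120:200,280:370]
cv2.imwrite('pics/z12b.png',cv2.resize(b,None,fx=7,fy=7,interpolation=2))
```

```text
(no output)
```

View pics/z12b.png

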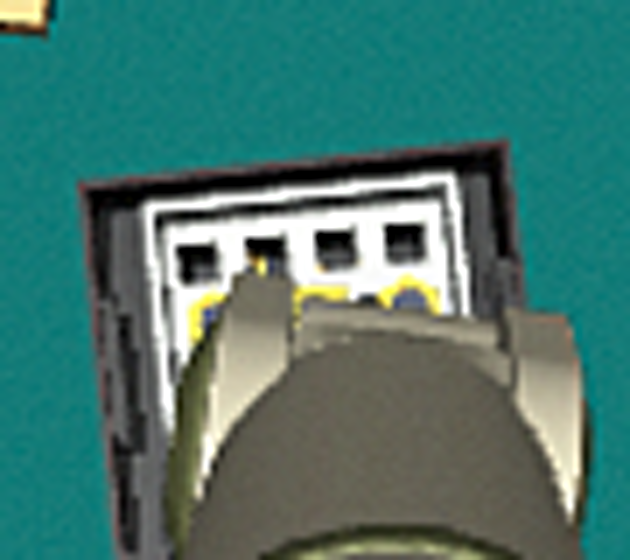

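The scene view shows only the two nuts and the block in the sieve, with no bushes in the back row. Three bushes are visible in the bin at (240,407), (280,428) and (310,447) in the zoom. The top view shows the front row of holes clear. I'll add one short shake for insurance, then slide aside slowly and count the bushes in the bin.

```bash
python3 -m jog '0 20 0 0 0 0;0 20 0 0 0 0;0 -20 0 0 0 0;0 -20 0 0 0 0;0 0 0 0 0 0;0 0 0 0 0 0;-2 0 0 0 0 0;-5 0 0 0 0 0;-8 0 0 0 0 0;-8 0 0 0 0 0'; python3 -m jog '0 -2 0 0 0 0;0 -6 0 0 0 0;0 -12 0 0 0 0;0 -20 0 0 0 0;0 -30 0 0 0 0;0 -40 0 0 0 0;0 -50 0 0 0 0;0 -58 0 0 0 0;0 -64 0 0 0 0;0 -68 0 0 0 0;0 -70 0 0 0 0;0 -70 0 0 0 0'
python3 - <<'E'
from h import *
st();
grab('scene','scene13');grab('top','top13')
a=cv2.imread('pics/scene13.png')[150:270,230:350]; b=cv2.imread('pics/top13.png')[120:210,270:410]
cv2.imwrite('pics/z13.png',np.hstack([cv2.resize(a,(400,400),interpolation=2),cv2.resize(b,(400,400),interpolation=2)]))
E
```

```text
time: 23.38
eef_pos: [0.4588, -0.0348, 0.1269]
ee_rot: [-0.027, 0.707, 0.026, 0.707]
ft_force: [-0.3, -0.1, -3.6]
opening: 0.169
time: 24.88
eef_pos: [0.464, -0.1045, 0.1269]
ee_rot: [-0.027, 0.707, 0.026, 0.707]
ft_force: [-0.4, 0.7, -3.4]
opening: 0.171
t 24.88 p [ 0.464  -0.1045  0.1269] F [-0.4  0.7 -3.4] T [0.   0.24 0.01] op 0.171
[[0.0, -0.074, 0.997], [-0.001, 0.997, 0.074], [-1.0, -0.001, -0.0]]
[ 0.022  0.525  0.112  2.279 -0.162  0.344  1.917]
```

View pics/z13.png

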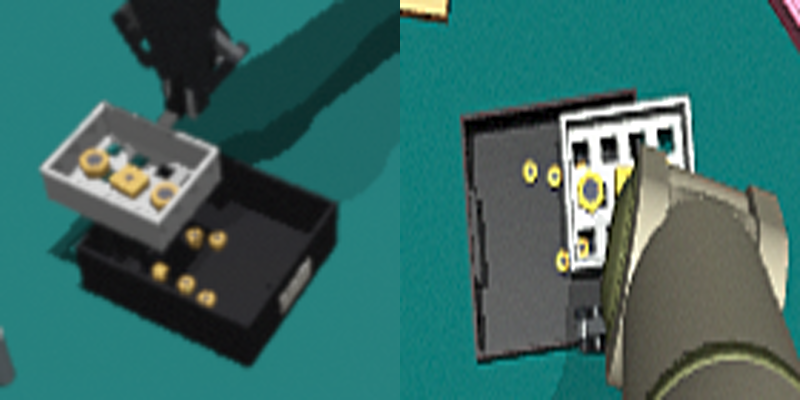

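Five bushes are visible in the bin and none in the sieve. The sixth is probably hidden by the sieve, so I'll move further and recount.

```bash
python3 -m jog '0 -2 0 0 0 0;0 -6 0 0 0 0;0 -12 0 0 0 0;0 -20 0 0 0 0;0 -30 0 0 0 0;0 -40 0 0 0 0;0 -50 0 0 0 0;0 -58 0 0 0 0;0 -64 0 0 0 0;0 -68 0 0 0 0;0 -70 0 0 0 0;0 -70 0 0 0 0'
python3 - <<'E'
from h import *
st();
grab('scene','scene14');grab('top','top14')
a=cv2.imread('pics/scene14.png')[150:270,210:350]; b=cv2.imread('pics/top14.png')[120:210,270:410]
cv2.imwrite('pics/z14.png',np.hstack([cv2.resize(a,(400,400),interpolation=2),cv2.resize(b,(400,400),interpolation=2)]))
rel([0.4367,-0.3629,0.127],down(10.4))
E
```

```text
time: 26.48
eef_pos: [0.4692, -0.174, 0.1271]
ee_rot: [-0.027, 0.707, 0.026, 0.707]
ft_force: [0.7, 0.3, -3.8]
opening: 0.171
t 26.48 p [ 0.4692 -0.174   0.1271] F [ 0.7  0.3 -3.8] T [ 0.02  0.37 -0.01] op 0.171
[[-0.0, -0.075, 0.997], [-0.001, 0.997, 0.075], [-1.0, -0.001, -0.0]]
[ 0.172  0.542  0.098  2.224 -0.133  0.38   2.024]
shift [   0.3 -186.1  -46.5] turn [-0.107 -0.     0.001]
```

View pics/z14.png

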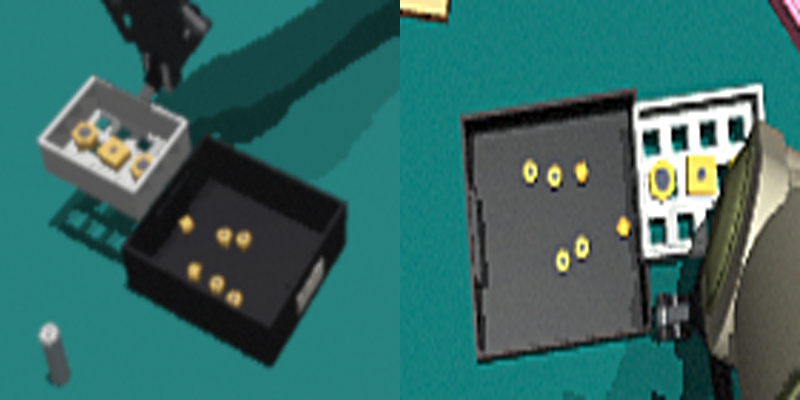

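All six bushes are in the bin, and the sieve holds only the nuts and the block. I'll carry it back to where it stood.

```bash
python3 -m jog '0 -4 -1 -.002 0 0;0 -13 -3 -.007 0 0;0 -28 -7 -.016 0 0;0 -49 -12 -.028 0 0;0 -73 -18 -.042 0 0;0 -98 -24 -.056 0 0;0 -123 -31 -.07 0 0;0 -146 -37 -.084 0 0;0 -165 -41 -.095 0 0;0 -178 -45 -.103 0 0;0 -185 -46 -.107 0 0;0 -186 -46.5 -.107 0 .001'; python3 -m jog '0 0 0 0 0 0'
python3 - <<'E'
from h import *
st()
rel([0.4367,-0.3629,0.052],down(10.4))
E
```

```text
time: 28.08
eef_pos: [0.4368, -0.3628, 0.1272]
ee_rot: [-0.064, 0.704, 0.064, 0.704]
ft_force: [-0.2, -0.1, -3.3]
opening: 0.167
time: 28.2
eef_pos: [0.437, -0.3621, 0.1272]
ee_rot: [-0.064, 0.704, 0.065, 0.704]
ft_force: [-0.0, -0.3, -3.7]
opening: 0.167
t 28.2 p [ 0.437  -0.3621  0.1272] F [-0.  -0.3 -3.7] T [-0.09  0.37  0.06] op 0.167
[[-0.0, -0.182, 0.983], [0.0, 0.983, 0.182], [-1.0, 0.0, -0.0]]
[ 0.573  0.591  0.029  2.071 -0.035  0.48   2.381]
shift [75.2 -0.7 -0.4] turn [ 0.001 -0.    -0.   ]
```

```bash
python3 -m jog '3 0 0 0 0 0;9 0 0 0 0 0;18 0 0 0 0 0;29 0 0 0 0 0;40 0 0 0 0 0;50 0 0 0 0 0;58 0 0 0 0 0;65 0 0 0 0 0;70 0 0 0 0 0;73 0 0 0 0 0;75 0 0 0 0 0;75 0 0 0 0 0'; python3 -m jog '1 0 0 0 0 0;2 0 0 0 0 0;3 0 0 0 0 0;3.5 0 0 0 0 0;4 0 0 0 0 0;4 0 0 0 0 0'
python3 - <<'E'
from h import *
st()
E
```

```text
time: 29.7
eef_pos: [0.437, -0.3621, 0.0522]
ee_rot: [-0.064, 0.704, 0.065, 0.704]
ft_force: [0.0, 0.1, -3.7]
opening: 0.168
time: 30.45
eef_pos: [0.4368, -0.3621, 0.0483]
ee_rot: [-0.064, 0.704, 0.065, 0.704]
ft_force: [-1.2, -0.3, -0.3]
opening: 0.168
t 30.45 p [ 0.4368 -0.3621  0.0483] F [-1.2 -0.3 -0.3] T [-0.01  0.35  0.02] op 0.168
[[-0.0, -0.182, 0.983], [0.0, 0.983, 0.182], [-1.0, 0.0, -0.0]]
[ 0.58   0.72   0.017  2.105 -0.037  0.318  2.382]
```

```bash
python3 -m jog '.4 0 0 0 0 0;.6 0 0 0 0 0;.6 0 0 0 0 0' 1 20; python3 -m jog '0 0 0 0 0 0;0 0 0 0 0 0;0 0 0 0 0 0;0 0 0 0 0 0;0 0 0 0 0 0;0 0 0 0 0 0' 0 20;  python3 -m jog '-10 0 0 0 0 0;-30 0 0 0 0 0;-65 0 0 0 0 0;-110 0 0 0 0 0;-150 0 0 0 0 0;-190 0 0 0 0 0;-200 0 0 0 0 0;-200 0 0 0 0 0'
python3 - <<'E'
from h import *
st();grab('wrist','wrist15');grab('scene','scene15');grab('top','top15')
im,d,cm=load('wrist15'); P=cloud(cm,d); Z=P[:,:,2]
m=(Z>0.030)&(Z<0.044); m[:190]=0;m[295:]=0;m[:,:245]=0;m[:,380:]=0
q=P[m]; r=cv2.minAreaRect((q[:,:2]*1000).astype(np.float32)); print('rim',r)
A=np.c_[q[:,:2],np.ones(len(q))]; print('plane',np.linalg.lstsq(A,q[:,2],rcond=None)[0].round(4),q[:,2].mean())
E
```

```text
time: 30.82
eef_pos: [0.4367, -0.3621, 0.048]
ee_rot: [-0.064, 0.704, 0.065, 0.704]
ft_force: [-2.5, 0.1, 5.8]
opening: 0.165
time: 31.58
eef_pos: [0.4367, -0.3621, 0.048]
ee_rot: [-0.064, 0.704, 0.065, 0.704]
ft_force: [-0.5, 0.1, -0.0]
opening: 1.005
time: 32.58
eef_pos: [0.4368, -0.3622, 0.2487]
ee_rot: [-0.065, 0.704, 0.064, 0.704]
ft_force: [0.9, 0.0, 0.2]
opening: 1.003
t 32.58 p [ 0.4368 -0.3622  0.2487] F [0.9 0.  0.2] T [-0.01 -0.03  0.02] op 1.003
[[0.001, -0.182, 0.983], [-0.0, 0.983, 0.182], [-1.0, -0.001, 0.001]]
[ 0.559  0.419  0.047  1.976 -0.028  0.746  2.376]
rim ((517.0067138671875, -347.3135986328125), (107.80254364013672, 124.03266906738281), 10.525236129760742)
plane [-0.0092 -0.0012  0.0423] 0.0379079630530351
```

View pics/wrist15.png

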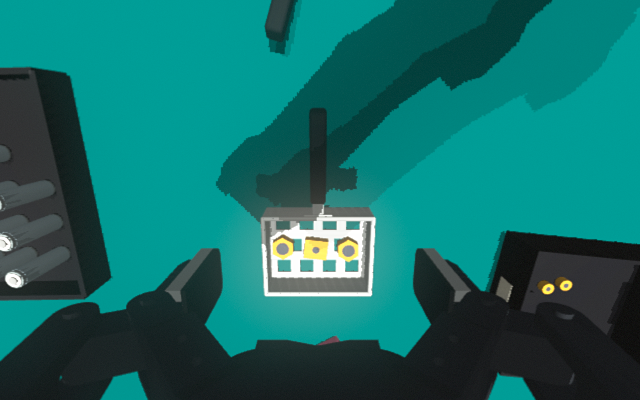

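View pics/scene15.png

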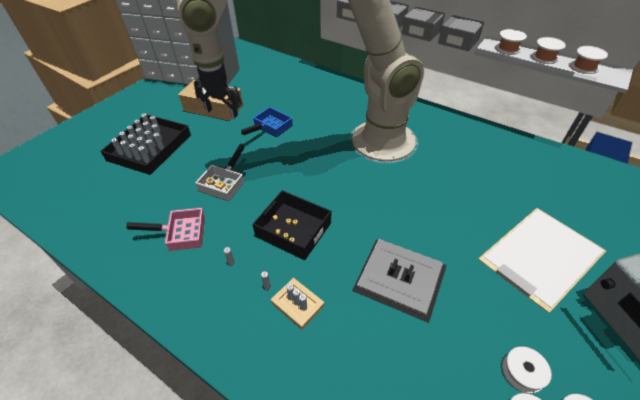

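The sieve is flat and back within 1 mm of its start, holding the nuts at (283,247) and (348,249) and the block at (316,249). The scene view shows six bushes in the bin, the cover on the pad, and the cells and fixture untouched. I'll hand the job in.

```bash
python3 -c "
from bench import ticket
print(ticket.sign_off())"
```

```text
the job is handed in; nothing more can be done
None
```

The job is done and handed in at about 33 s of the 72 s allowed; sign-off gives no verdict. I squeezed the cover's tabs, lifted it off and laid it on the pad. Then I carried the sieve over the bin and shook it along y, four strokes, then two more for insurance. I set it back on the bench where it had stood and released it.

Last checks:
- **Bushes:** all six were counted in the bin in both the scene and top views. One lies close to the bin's wall, and none are left in the sieve.
- **Sieve:** both nuts and the block are in it. It stands flat, with its rim at z = 0.038 m and a slope of about 0.009 rad, within about 1 mm of its starting position.
- **Cover:** it lies flat on the pad with its tabs up. Its plate top measured z = 0.022 m just after placing. My automatic outline fit for its position picked up other points and was unusable. I judged the position from the picture and the release pose, which put it a few mm from the pad's centre.
- **Bystanders:** the cells, the fixture and the look-alike sieves appear unmoved. I checked these by eye only.

One step went off target: the first descent to the tabs ended 6.6 mm to the side, and I corrected it before gripping.

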